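# Set the examination light to its blue filter and start it

### The arm

A 6-joint arm with a two-finger parallel gripper is mounted at the origin on the work surface. World frame = base frame: x ahead of the robot, y to its left, z up, the work surface at z = 0. Lengths are in m, angles in degrees, forces in N, time in s.
With the tool pointing down it reaches from about 0.4 to 0.825 m from the base axis. Payload 7 kg.
Tool frame: the origin (TCP) lies on the centre line of the jaws, within the pads' length; the fingertips stand 17 mm ahead of it and the grasp point (between the pads) lies 2 mm behind it; y points along the fingers, z is the direction in which the jaws open and shut, and the axes are right-handed (so a half turn about y gives the same grasp; the last joint's range is limited). The gripper opens to 88 mm and grips with 3 to 60 N. Pads are 19 mm wide; open, the fingers measure 130 mm over their backs; the gripper's body (78 mm by 193 mm) begins 47 mm behind the grasp point.
Start: joints at [91.392, 20.546, 0.682, 0, -70.136, -16.507], TCP at [0.176, 0.652, 0.218] pointing down, gripper open.
Joint ranges: [-176.03, 176.03], [-82.01, 121.73], [-58.28, 71.71], [-173.87, 95.51], [-174.79, -0.11], [-173.66, 173.66]. Speed limits (degrees/s): [136.94, 136.94, 172.46, 180, 180, 180].

### API

Orientations are given as [roll, pitch, yaw] about the fixed x, y, z axes, in that order (R = Rz(yaw) Ry(pitch) Rx(roll)).
In Python, from plant import r, capture, camera_info gives the robot as it stands. The module is installed in compiled form; this text tells all that it offers.
- The arm moves only by the tool apply_moves, never from a script. Its argument "deltas" is a list of rows, each an object of numbers: "tx", "ty", "tz": the shift along the tool's x, y, z in m; "turn": the turn about the tool's y in rad; "gripper": the finger opening in m, from 0 to 0.0876. A call has 1 to 5 rows; each row is the pose to reach, as a shift and turn from the pose commanded when the call began, along the tool's axes at that moment; what a row does not reach only later rows make up. A row lasts 1/10 s, in which the tool goes at most 50 mm and 8.59 degrees, less where a joint would pass 70% of its speed; a pose out of reach is approached as far as the arm can. A call with a gripper value outside its range is refused whole. The fingers move at their own pace and stop on an object; "newtons" is the grip in N (left out, the last holds). Time passes only in rows, so rows that repeat a pose let the fingers close. It gives the time, the measured TCP pose, the force and the opening at its end, in the units of the state.
- r.get_state(): the state, without advancing time (a new reading comes with each control period).
- capture(name): name is "scene" or "top" or "wrist"; returns (picture, depth): 384x512x3 uint8, red, green, blue; 384x512 float32, m along the optical axis (not along the pixel's ray), 0 where there is no reading.
- camera_info(name): a dict with "K" (3x3 intrinsics, pixels), "eye" and "orientation" of the camera in the world; the wrist camera has in their place "tool_from_camera" (4x4, takes a point from camera to tool coordinates, whose origin is the TCP and whose axes are the tool frame's). Camera axes: x right, y up, looking along -z (the intrinsics and any distortion apply to the point x, -y, -z); pixel columns grow to the right and rows downward; lengths in m; the calibration is good to about 2 mm. The wrist camera is an equidistant fisheye: a pixel r from the principal point sees the ray r / f radians off the axis. A picture is of the moment at which its call begins: read the wrist's pose just before it. camera_info takes no time and is no camera call.
- r.close_job(): hands the job in, once; it reports no verdict.
The state is a dict: "time_s": time; "joints": joint angles; "qd": joint speeds; "joint_torque": joint torques, N m; "tcp_pos": TCP position; "eef_rot": TCP orientation; "contact_force": force on the tool from outside, world axes, zero at the start; "moment": the same for the moment, N m; "gripper_width": finger opening in m.
Only numpy, scipy, OpenCV 4.12 (cv2) and the standard library are available. Lean on these libraries where they do the work, as an engineer would, in place of code of your own. Each camera call takes 0.05 s, during which the arm holds its last target.

### The job

Using only pushes of the fingertips against the upright coloured tabs, turn the filter turret of the examination light round until the blue tab and its filter stand at the white arrow, then press the light's red button fully down and let it come up again. Nothing is to be picked up: do not lift, tip or shove the light along the desk, and leave the boxes and tools around it where they are.

Things in the scene. Friction and masses are not known exactly. Their poses are not given: they have to be found in the camera images.
- light: examination light: a dark flat case, 250 mm (its x) by 340 mm (its y), top face 50 mm above the desk, about 3 kg, standing loose on rubber feet. Origin at the centre of its underside, z up. On top: the turret (axis at y = +50 mm), a red button (at y = -125 mm) and a flat white arrow beyond the turret on the +x side, pointing at the turret's axis
- turret (a joint): turn of the turret about its upright axis, rad, growing counter-clockwise seen from above; 0 (or any whole number of turns) when the blue filter and tab are at the arrow. It turns endlessly both ways, has no clicks, and stays where it is left by friction (about 1 N at the tabs)
- turret_centre (a point): on the turret's axis at the disc's top face, 82 mm above the desk. The grey disc is 130 mm across and 10 mm thick, with a 20 mm cap 6 mm high in the middle. Five filters, 32 mm across, lie flush in it with centres 42 mm from the axis, 72 degrees apart: counter-clockwise from above blue, red, white, green, yellow.
- blue_filter (a point): centre of the blue filter's top face, 42 mm from the turret's axis, 84 mm above the desk
- blue_tab (a point): middle of the top edge of the blue tab, 84 mm from the turret's axis, 108 mm above the desk. In line with each of the five filters an upright tab of the filter's colour stands on the rim: a radial fin 8 mm thick, from 63 to 105 mm off the axis and from 72 to 108 mm above the desk, so it rises 26 mm above the disc
- port (a point): centre of the 20 mm light port in the case's top, under the disc, 42 mm from the turret's axis towards the arrow; the filter in use must lie over it
- arrow (a point): middle of the flat white arrow on the case's top, 105 mm from the turret's axis, under the path of the tabs
- button (a joint): travel of the red push button, m: 0 up, 0.006 fully down; springs back by itself, fully down takes 5 N
- button_top (a point): centre of the top face of the round red button, 28 mm across; it is pressed straight down
- round_box: round lidded birch-bark box, pale wood, 82 mm across, 52 mm tall; origin under its middle; a bystander, to be left alone
- bark_box: oblong birch-bark box, 96 x 136 mm, 59 mm tall; origin under its middle; a bystander, to be left alone
- jar: amber glass jar with white cap, 52 mm across, 85 mm tall; origin under its middle; a bystander, to be left alone
- brush: soft dusting brush lying flat, about 180 mm long; origin under its middle; a bystander, to be left alone
- loupe: black stand loupe, 52 mm across, 44 mm tall; origin under its middle; a bystander, to be left alone
- basket: brown open bowl-shaped basket, 170 mm across, 50 mm tall; origin under its middle; a bystander, to be left alone
- scale_bar: black-and-white photographic scale bar lying flat, 30 x 150 x 6 mm; origin under its middle; a bystander, to be left alone

How it is judged (in metres and radians):
On the way, in this order (a step that is already met when the one before it is completed fails the run):
1. the blue filter has been turned to the arrow (horizontal distance between blue_filter and port below 0.006 m), for 0.3 s.
2. the red button is pressed fully down with the blue filter at the arrow (horizontal distance between blue_filter and port below 0.006 m and value of joint button above 0.0045 m), for 0.05 s.
At the end, for the whole second after the job is handed in: The blue filter's centre is within 6 mm of the light port's centre in plan (about 8 degrees of turn), the turret is still, the button is up again, and the light stands still within 25 mm of where it was (horizontal distance between blue_filter and port below 0.006 m and value of joint button below 0.0015 m and velocity of joint turret between -0.05 and 0.05 rad/s and distance of light from where it was at the start of the episode below 0.025 m and linear speed of light below 0.01 m/s); the robot touches nothing.
It fails at once if the light is shoved more than 25 mm along the desk (distance of light from where it was at the start of the episode above 0.025 m or distance of port from where it was at the start of the episode above 0.035 m).
It fails at once if the light is lifted or tipped (height (world z) of light above 0.008 m or angle between light's own z axis and vertical above 0.08 rad).
It fails at once if a bystander is moved more than 20 mm or lifted (distance of any of round_box, bark_box, jar, brush, loupe, basket, scale_bar from where it was at the start of the episode above 0.02 m).
It also fails if it takes over 64 s, if anything falls off the work surface, if the arm or the gripper's body presses on something with over 40 N, if the wrist force passes 120 N, or if a joint passes its speed limit or range.

## Working session

There is one attempt and no reset: what is moved stays moved. The work goes in short steps, Python scripts to look and compute and a tool call to move; the robot and the scene stay as the last step left them, time stands still between calls to the robot, and variables do not carry over. Pictures are saved under pics/ and viewed, and the job is handed in when it is done.

Besides the shell and the picture viewer there is one more tool, called by a JSON object that holds its "method" and its "body". apply_moves: Moves the arm, as the interface text tells. Its arguments: {"type":"object","properties":{"deltas":{"type":"array","items":{"type":"object","properties":{"tx":{"type":"number"},"ty":{"type":"number"},"tz":{"type":"number"},"turn":{"type":"number"},"gripper":{"type":"number"}}}},"newtons":{"type":"number"}},"required":["deltas"]}

```bash
mkdir -p pics; python3 - <<'E'
from plant import r,capture,camera_info
import cv2,numpy as np
s=r.get_state();print({k:np.round(v,4).tolist() for k,v in s.items()})
for n in("scene","top"):
    p,d=capture(n);cv2.imwrite(f"pics/{n}0.png",p[:,:,::-1]);np.save(f"{n}0.npy",d);print(n,camera_info(n))
print(camera_info("wrist"))
E
```

```text
{'time_s': 0.0, 'joints': [91.3945, 20.5909, 0.632, -0.0209, -70.1341, -16.5054], 'qd': [0.0684, -0.0529, 0.0426, -0.0564, -0.1027, -0.0666], 'joint_torque': [0.0004, -58.271, 29.3078, 6.9981, 0.0071, -0.0001], 'tcp_pos': [0.1759, 0.6512, 0.2169], 'eef_rot': [-89.9052, 0.0076, 164.8821], 'contact_force': [-0.3997, 0.1212, 0.2532], 'moment': [-0.0292, 0.0029, 0.0078], 'gripper_width': 0.0872}
scene {'K': array([[410.47423978,   0.        , 259.06644466],
       [  0.        , 410.47423978, 193.17776526],
       [  0.        ,   0.        ,   1.        ]]), 'eye': array([1.3340444 , 0.55016983, 1.49084011]), 'orientation': array([ 33.03719435,   0.55179124, 125.41849245])}
top {'K': array([[460.46369907,   0.        , 257.7341811 ],
       [  0.        , 460.46369907, 189.62285304],
       [  0.        ,   0.        ,   1.        ]]), 'eye': array([ 0.39619544, -0.01855877,  1.8971815 ]), 'orientation': array([  5.55065297,  -0.22843474, -88.74741766])}
{'K': array([[297.31863964,   0.        , 255.07103054],
       [  0.        , 297.31863964, 196.34947055],
       [  0.        ,   0.        ,   1.        ]]), 'tool_from_camera': array([[ 2.38445543e-04, -9.57223736e-01, -2.89348687e-01,
        -7.79689910e-02],
       [-1.27889123e-03,  2.89348166e-01, -9.57223069e-01,
        -1.65813684e-01],
       [ 9.99999154e-01,  5.98291073e-04, -1.15519126e-03,
         1.72010836e-04],
       [ 0.00000000e+00,  0.00000000e+00,  0.00000000e+00,
         1.00000000e+00]])}
```

View pics/top0.png

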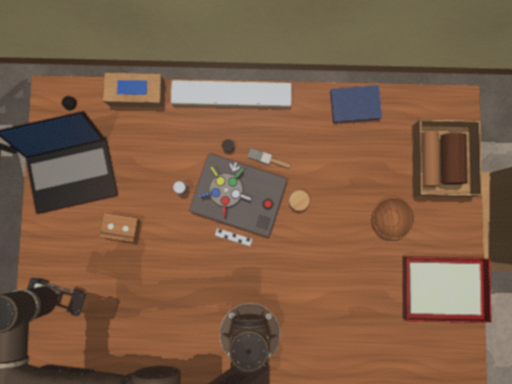

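View pics/scene0.png

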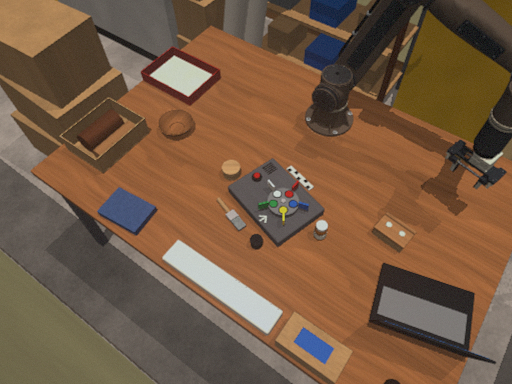

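```bash
cat > h.py <<'E'
import numpy as np,cv2
from scipy.spatial.transform import Rotation as R
from plant import r,capture,camera_info
def ray(n,uv):
    c=camera_info(n);K=c['K'];d=np.array([(uv[0]-K[0,2])/K[0,0],-(uv[1]-K[1,2])/K[1,1],-1.])
    return c['eye'],R.from_euler('xyz',c['orientation'],degrees=True).as_matrix()@d
def plane(n,uv,z):
    e,d=ray(n,uv);return (e+d*(z-e[2])/d[2])[:2]
def proj(n,p):
    c=camera_info(n);K=c['K'];q=R.from_euler('xyz',c['orientation'],degrees=True).as_matrix().T@(np.array(p)-c['eye'])
    return np.array([K[0,2]+K[0,0]*q[0]/-q[2],K[1,2]-K[1,1]*q[1]/-q[2]])
E
python3 - <<'E'
import cv2,numpy as np
for n,(x,y,w,h) in {'top':(165,130,160,120),'scene':(210,140,140,105)}.items():
    p=cv2.imread(f'pics/{n}0.png')[y:y+h,x:x+w]
    cv2.imwrite(f'pics/{n}0z.png',cv2.resize(p,None,fx=5,fy=5,interpolation=cv2.INTER_CUBIC))
E
```

```text
(no output)
```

View pics/top0z.png

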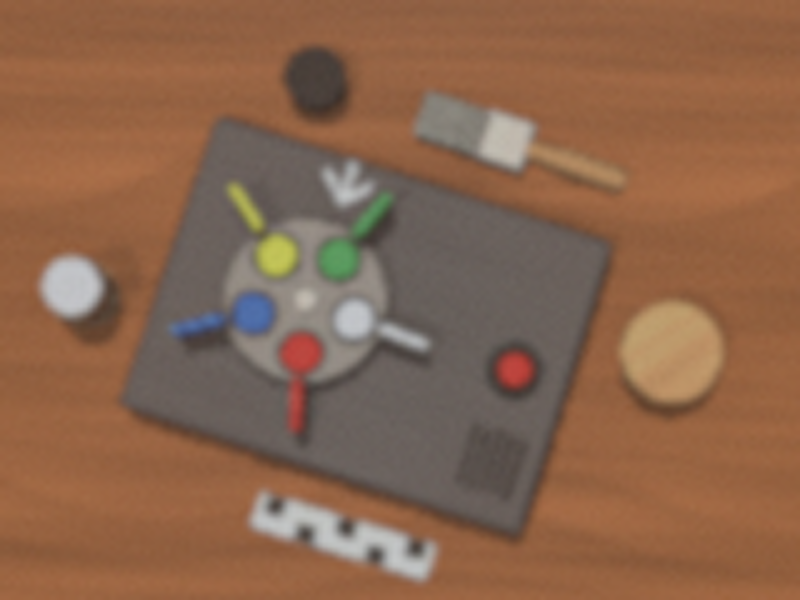

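View pics/scene0z.png

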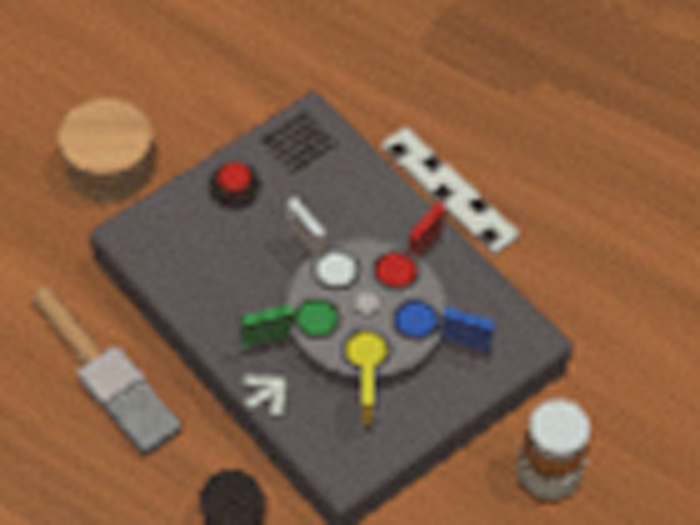

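```bash
cat >> h.py <<'E'
def blobs(p,n,box):
    hsv=cv2.cvtColor(p[:,:,::-1].copy(),cv2.COLOR_BGR2HSV);x,y,w,h=box
    rng={'blue':((105,110,60),(125,255,255)),'green':((45,90,40),(85,255,255)),'yellow':((23,120,90),(35,255,255)),'red':((172,140,90),(180,255,255)),'red2':((0,175,110),(4,255,255))}
    out=[]
    for k,(a,b) in rng.items():
        m=cv2.inRange(hsv,a,b)[y:y+h,x:x+w]
        c,_=cv2.findContours(m,cv2.RETR_EXTERNAL,cv2.CHAIN_APPROX_NONE)
        for q in c:
            if cv2.contourArea(q)>8:
                (cx,cy),_,_=cv2.minAreaRect(q); bx=cv2.boundingRect(q)
                out.append((k,cx+x,cy+y,cv2.contourArea(q),(bx[0]+x,bx[1]+y,bx[2],bx[3])))
    return out
E
python3 - <<'E'
from h import *
for n,b in {'top':(165,130,160,120),'scene':(210,140,140,105)}.items():
    p=cv2.imread(f'pics/{n}0.png')[:,:,::-1]
    for o in blobs(p,n,b): print(n,o,plane(n,o[1:3],.084).round(4),plane(n,o[1:3],.108).round(4))
# top: zoom picks
z=lambda u,v:(165+u/5-.4,130+v/5-.4)
zs=lambda u,v:(210+u/5-.4,140+v/5-.4)
C=[plane('top',z(*q),.05) for q in((220,118),(610,240),(520,537),(125,405))]
S=[plane('scene',zs(*q),.05) for q in((343,517),(93,238),(312,93),(570,347))]
print(np.round(C,4),np.round(S,4),np.mean(C,0),np.mean(S,0))
for nm,q,qs,h in(('cap',(306,299),(368,302),.088),('button',(515,370),(235,178),.06),('arrow',(347,183),(267,393),.05),('blueF',(254,313),(416,319),.084),('whiteF',(354,319),(337,268),.084),('redF',(301,352),(396,269),.084),('grF',(338,259),(318,318),.084),('yF',(277,256),(367,350),.084)):
    print(nm,plane('top',z(*q),h).round(4),plane('scene',zs(*qs),h).round(4))
E
```

```text
top ('blue', 215.25000381469727, 192.25000381469727, 28.5, (212, 189, 7, 7)) [0.5584 0.1457] [0.5562 0.1435]
top ('green', 232.5, 181.5, 23.5, (230, 179, 6, 6)) [0.6026 0.0787] [0.5999 0.0774]
top ('yellow', 220.0, 180.5, 33.5, (217, 177, 7, 8)) [0.6055 0.1284] [0.6027 0.1264]
scene ('blue', 302.99999237060547, 205.0, 36.0, (299, 202, 10, 7)) [0.5412 0.1858] [0.5547 0.192 ]
scene ('blue', 292.5, 203.0, 34.0, (289, 200, 8, 7)) [0.5574 0.1463] [0.5707 0.1532]
scene ('green', 267.1089096069336, 203.58910369873047, 75.0, (258, 200, 19, 8)) [0.6184 0.0643] [0.6306 0.0726]
scene ('yellow', 282.5, 213.0, 54.0, (279, 206, 8, 15)) [0.6193 0.1392] [0.6315 0.1462]
scene ('red2', 288.5, 193.5, 28.5, (285, 191, 8, 6)) [0.5285 0.1082] [0.5422 0.1157]
scene ('red2', 294.75, 184.25000381469727, 9.5, (292, 181, 7, 7)) [0.4754 0.1043] [0.49   0.1119]
scene ('red2', 256.5, 175.0, 18.0, (254, 173, 6, 5)) [ 0.5281 -0.0529] [ 0.5418 -0.0426]
[[ 0.7199  0.1807]
 [ 0.6272 -0.1376]
 [ 0.3869 -0.0695]
 [ 0.4852  0.2493]] [[ 0.7237  0.1902]
 [ 0.6289 -0.1286]
 [ 0.3948 -0.0644]
 [ 0.49    0.2558]] [0.55481732 0.05573552] [0.55933862 0.06322956]
cap [0.5702 0.1041] [0.5692 0.109 ]
button [ 0.5196 -0.0626] [ 0.5149 -0.0622]
arrow [0.669  0.0762] [0.6673 0.0784]
blueF [0.5586 0.1451] [0.5583 0.1483]
whiteF [0.5556 0.066 ] [0.5543 0.0689]
redF [0.5285 0.1071] [0.5274 0.1089]
grF [0.603  0.0799] [0.6028 0.0833]
yF [0.6043 0.1283] [0.6051 0.1321]
```

{"method": "apply_moves", "body": {"deltas": [{"tx": -0.03, "tz": 0.025, "gripper": 0}, {"tx": -0.06, "tz": 0.05, "gripper": 0}, {"tx": -0.09, "tz": 0.075, "gripper": 0}, {"tx": -0.12, "tz": 0.1, "gripper": 0}, {"tx": -0.15, "tz": 0.126, "gripper": 0}], "newtons": 10}}

```text
invalid input at $.deltas[0]: expected keys tx, ty, tz, turn, gripper
```

{"method": "apply_moves", "body": {"deltas": [{"tx": -0.03, "tz": 0.025, "gripper": 0}, {"tx": -0.06, "tz": 0.05, "gripper": 0}, {"tx": -0.09, "tz": 0.075, "gripper": 0}, {"tx": -0.12, "tz": 0.1, "gripper": 0}, {"tx": -0.15, "tz": 0.126, "gripper": 0}]}}

```text
invalid input at $.deltas[0]: expected keys tx, ty, tz, turn, gripper
```

{"method": "apply_moves", "body": {"deltas": [{"tx": -0.03, "tz": 0.025, "gripper": 0}, {"tx": -0.06, "tz": 0.05, "gripper": 0}, {"tx": -0.09, "tz": 0.075, "gripper": 0}, {"tx": -0.12, "tz": 0.1, "gripper": 0}, {"tx": -0.146, "tz": 0.125, "gripper": 0}]}}

```text
invalid input at $.deltas[0]: expected keys tx, ty, tz, turn, gripper
```

{"method": "apply_moves", "body": {"deltas": [{"turn": -0.15}, {"turn": -0.3}, {"turn": -0.45}, {"turn": -0.6}, {"turn": -0.75}]}}

```text
invalid input at $.deltas[0]: expected keys tx, ty, tz, turn, gripper
```

{"method": "apply_moves", "body": {"deltas": [{"turn": -0.123}, {"turn": -0.123}]}}

```text
invalid input at $.deltas[0]: expected keys tx, ty, tz, turn, gripper
```

All keys are needed in each row.

{"method": "apply_moves", "body": {"deltas": [{"tx": -0.03, "ty": 0, "tz": 0.025, "turn": 0, "gripper": 0}, {"tx": -0.06, "ty": 0, "tz": 0.05, "turn": 0, "gripper": 0}, {"tx": -0.09, "ty": 0, "tz": 0.075, "turn": 0, "gripper": 0}, {"tx": -0.12, "ty": 0, "tz": 0.1, "turn": 0, "gripper": 0}, {"tx": -0.15, "ty": 0, "tz": 0.126, "turn": 0, "gripper": 0}], "newtons": 10}}

```text
time_s: 0.6
tcp_pos: [0.2885, 0.4893, 0.2175]
eef_rot: [-90.0, -0.0, 164.9]
contact_force: [0.3, 0.3, 1.2]
gripper_width: 0.0527
```

{"method": "apply_moves", "body": {"deltas": [{"tx": -0.03, "ty": 0, "tz": 0.025, "turn": 0, "gripper": 0}, {"tx": -0.06, "ty": 0, "tz": 0.05, "turn": 0, "gripper": 0}, {"tx": -0.09, "ty": 0, "tz": 0.075, "turn": 0, "gripper": 0}, {"tx": -0.12, "ty": 0, "tz": 0.1, "turn": 0, "gripper": 0}, {"tx": -0.15, "ty": 0, "tz": 0.126, "turn": 0, "gripper": 0}]}}

```text
time_s: 1.1
tcp_pos: [0.4005, 0.3286, 0.2178]
eef_rot: [-90.0, -0.0, 164.9]
contact_force: [0.6, 1.0, 0.1]
gripper_width: 0.013
```

{"method": "apply_moves", "body": {"deltas": [{"tx": -0.03, "ty": 0, "tz": 0.025, "turn": 0, "gripper": 0}, {"tx": -0.06, "ty": 0, "tz": 0.05, "turn": 0, "gripper": 0}, {"tx": -0.09, "ty": 0, "tz": 0.075, "turn": 0, "gripper": 0}, {"tx": -0.12, "ty": 0, "tz": 0.1, "turn": 0, "gripper": 0}, {"tx": -0.146, "ty": 0, "tz": 0.125, "turn": 0, "gripper": 0}]}}

```text
time_s: 1.6
tcp_pos: [0.509, 0.1698, 0.2176]
eef_rot: [-90.0, -0.0, 164.9]
contact_force: [0.8, 1.0, 0.4]
gripper_width: 0.0004
```

{"method": "apply_moves", "body": {"deltas": [{"tx": 0, "ty": 0, "tz": 0, "turn": -0.14, "gripper": 0}, {"tx": 0, "ty": 0, "tz": 0, "turn": -0.28, "gripper": 0}, {"tx": 0, "ty": 0, "tz": 0, "turn": -0.42, "gripper": 0}, {"tx": 0, "ty": 0, "tz": 0, "turn": -0.56, "gripper": 0}, {"tx": 0, "ty": 0, "tz": 0, "turn": -0.7, "gripper": 0}]}}

```text
time_s: 2.1
tcp_pos: [0.5081, 0.1711, 0.2175]
eef_rot: [-90.0, -0.0, -154.7]
contact_force: [0.2, -0.3, -0.0]
gripper_width: 0.0003
```

{"method": "apply_moves", "body": {"deltas": [{"tx": 0, "ty": 0, "tz": 0, "turn": -0.1, "gripper": 0}, {"tx": 0, "ty": 0, "tz": 0, "turn": -0.173, "gripper": 0}, {"tx": 0, "ty": 0, "tz": 0, "turn": -0.173, "gripper": 0}]}}

```text
time_s: 2.4
tcp_pos: [0.5081, 0.1712, 0.2176]
eef_rot: [-90.0, -0.0, -145.0]
contact_force: [0.1, -0.2, 0.2]
gripper_width: 0.0006
```

```bash
python3 - <<'E'
from h import *
p,d=capture('wrist');cv2.imwrite('pics/w1.png',p[:,:,::-1])
p,d=capture('scene');cv2.imwrite('pics/s1.png',cv2.resize(p[100:260,180:380,::-1],None,fx=4,fy=3.75,interpolation=cv2.INTER_CUBIC))
E
```

```text
(no output)
```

View pics/w1.png

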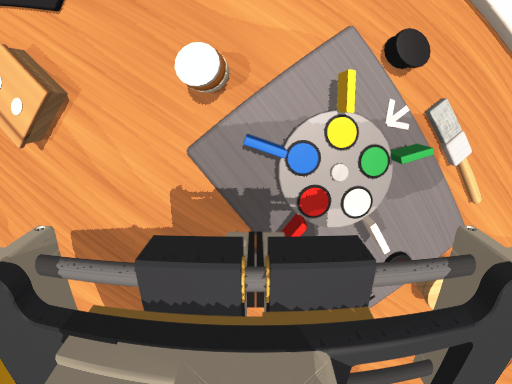

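View pics/s1.png

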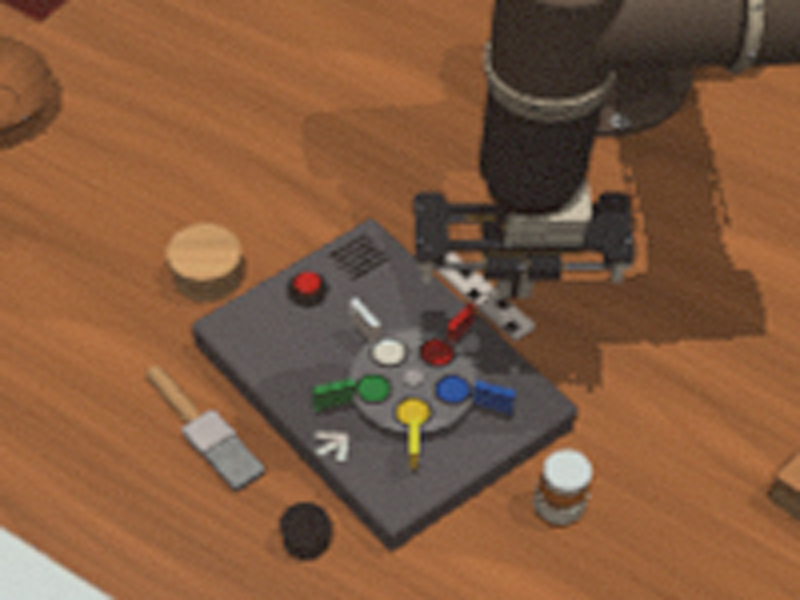

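```bash
cat >> h.py <<'E'
def wplane(uv,z,s):
    c=camera_info('wrist');K=c['K'];T=c['tool_from_camera']
    a=(uv[0]-K[0,2])/K[0,0];b=(uv[1]-K[1,2])/K[1,1];t=np.hypot(a,b)
    d=np.array([np.sin(t)*a/t,-np.sin(t)*b/t,-np.cos(t)])
    Rt=R.from_euler('xyz',s['eef_rot'],degrees=True).as_matrix()
    e=Rt@T[:3,3]+s['tcp_pos'];d=Rt@T[:3,:3]@d
    return (e+d*(z-e[2])/d[2])[:2]
def wmeas(name):
    s=r.get_state();p,_=capture('wrist');cv2.imwrite(name,p[:,:,::-1])
    return s,p
E
python3 - <<'E'
from h import *
s=r.get_state();p=cv2.imread('pics/w1.png')[:,:,::-1]
for o in blobs(p,'w',(180,20,300,240)):
    if o[3]>30: print(o,wplane(o[1:3],.084,s).round(4))
for nm,q,h in(('cap',(340,172),.088),('bF',(303,158),.084),('rF',(314,201),.084),('wF',(357,202),.084),('gF',(374,161),.084),('yF',(342,132),.084),('arrow',(397,115),.05),('corner-xy',(188,152),.05),('corner++',(350,27),.05),('bt0',(246,140),.108),('bt1',(284,154),.108)):
    print(nm,wplane(q,h,s).round(4))
E
```

```text
('blue', 282.6181411743164, 147.450439453125, 1182.0, (243, 134, 76, 40)) [0.5561 0.1705]
('green', 374.0, 161.0, 599.5, (361, 147, 27, 29)) [0.6033 0.0813]
('green', 411.60377502441406, 152.6132049560547, 513.0, (391, 144, 43, 20)) [0.6391 0.0494]
('yellow', 341.5, 132.0, 710.0, (327, 117, 30, 31)) [0.6053 0.1302]
('yellow', 350.78857421875, 90.57452392578125, 302.0, (346, 69, 10, 44)) [0.6461 0.148 ]
('red2', 296.03314208984375, 227.7760467529297, 291.0, (283, 215, 25, 22)) [0.4936 0.1063]
('red2', 314.0, 201.0, 607.5, (300, 187, 29, 29)) [0.5293 0.109 ]
cap [0.5709 0.1069]
bF [0.5594 0.1469]
rF [0.5293 0.109 ]
wF [0.5563 0.0678]
gF [0.6033 0.0813]
yF [0.6056 0.1298]
arrow [0.6694 0.0765]
corner-xy [0.4889 0.2516]
corner++ [0.7169 0.1842]
bt0 [0.5436 0.2061]
bt1 [0.5531 0.1695]
```

{"method": "apply_moves", "body": {"deltas": [{"tx": 0, "ty": 0.03, "tz": 0, "turn": 0, "gripper": 0}, {"tx": 0, "ty": 0.06, "tz": 0, "turn": 0, "gripper": 0}, {"tx": 0, "ty": 0.085, "tz": 0, "turn": 0, "gripper": 0}, {"tx": 0, "ty": 0.1, "tz": 0, "turn": 0, "gripper": 0}, {"tx": 0, "ty": 0.11, "tz": 0, "turn": 0, "gripper": 0}]}}

```text
time_s: 3.0
tcp_pos: [0.5077, 0.171, 0.1064]
eef_rot: [-90.0, -0.1, -145.2]
contact_force: [-0.2, -0.1, 0.4]
gripper_width: 0.0006
```

```bash
python3 -c "
from math import *
for k in range(1,6):
    d=k*.06; print(round(.014*(cos(d)-1)-.088*sin(d),4),round(-(.088*(cos(d)-1)+.014*sin(d)),4),d)"
```

```text
-0.0053 -0.0007 0.06
-0.0106 -0.001 0.12
-0.016 -0.0011 0.18
-0.0213 -0.0008 0.24
-0.0266 -0.0002 0.3
```

{"method": "apply_moves", "body": {"deltas": [{"tx": -0.0053, "ty": 0, "tz": -0.0007, "turn": 0.06, "gripper": 0}, {"tx": -0.0106, "ty": 0, "tz": -0.001, "turn": 0.12, "gripper": 0}, {"tx": -0.016, "ty": 0, "tz": -0.0011, "turn": 0.18, "gripper": 0}, {"tx": -0.0213, "ty": 0, "tz": -0.0008, "turn": 0.24, "gripper": 0}, {"tx": -0.0266, "ty": 0, "tz": -0.0002, "turn": 0.3, "gripper": 0}]}}

```text
time_s: 3.5
tcp_pos: [0.5305, 0.1871, 0.1083]
eef_rot: [-90.0, 0.0, -162.5]
contact_force: [-0.3, 0.2, -0.3]
gripper_width: 0.0008
```

{"method": "apply_moves", "body": {"deltas": [{"tx": -0.0053, "ty": 0, "tz": -0.0007, "turn": 0.06, "gripper": 0}, {"tx": -0.0106, "ty": 0, "tz": -0.001, "turn": 0.12, "gripper": 0}, {"tx": -0.016, "ty": 0, "tz": -0.0011, "turn": 0.18, "gripper": 0}, {"tx": -0.0213, "ty": 0, "tz": -0.0008, "turn": 0.24, "gripper": 0}, {"tx": -0.0266, "ty": 0, "tz": -0.0002, "turn": 0.3, "gripper": 0}]}}

```text
time_s: 4.0
tcp_pos: [0.5558, 0.1953, 0.1083]
eef_rot: [-90.0, 0.0, -179.7]
contact_force: [0.3, -1.0, 0.9]
gripper_width: 0.0002
```

```bash
python3 - <<'E'
from h import *
s,p=wmeas('pics/w2.png')
for o in blobs(p,'w',(0,0,512,384)):
    if o[3]>100: print(o,wplane(o[1:3],.084,s).round(4))
E
```

```text
('blue', 268.3000183105469, 232.60003662109375, 495.5, (238, 218, 60, 40)) [0.5499 0.1858]
('blue', 322.81976318359375, 216.1741485595703, 1386.0, (301, 197, 45, 40)) [0.5621 0.148 ]
('green', 413.5, 160.0, 1266.5, (395, 138, 38, 45)) [0.6039 0.0821]
('green', 453.5600280761719, 117.91999816894531, 1670.0, (424, 97, 59, 50)) [0.6377 0.0484]
('yellow', 341.95703125, 119.34527587890625, 2528.0, (305, 65, 70, 114)) [0.6289 0.1389]
('red2', 376.593994140625, 247.13424682617188, 368.5, (362, 237, 25, 26)) [0.5365 0.1029]
('red2', 503.75, 238.25, 152.5, (494, 232, 17, 15)) [ 0.5359 -0.0408]
```

View pics/w2.png

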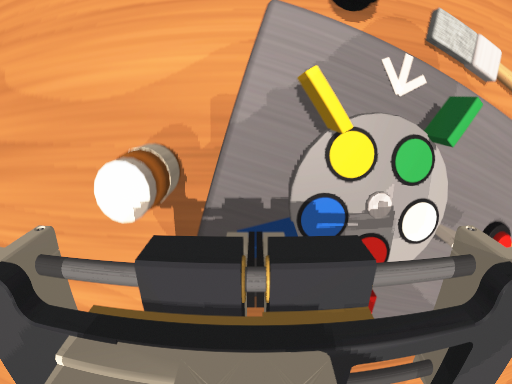

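```bash
python3 - <<'E'
from h import *
s=r.get_state();print(s['tcp_pos'],s['eef_rot'],s['contact_force'])
C=np.array([.5708,.107])
for nm,q,h in(('cap',(381,205),.088),('bF',(323,218),.084),('wF',(419,221),.084),('gF',(414,160),.084),('yF',(352,154),.084),('arrow',(401,78),.05)):
    v=wplane(q,h,s);print(nm,v.round(4),np.degrees(np.arctan2(*(v-C)[::-1])).round(1))
for q in((238,230),(298,220),(295,235)): print(wplane(q,.108,s).round(4))
p,d=capture('scene');cv2.imwrite('pics/s2.png',cv2.resize(p[140:245,230:370,::-1],None,fx=5,fy=5,interpolation=cv2.INTER_CUBIC))
E
```

```text
[0.5565415  0.19549583 0.10826186] [-9.00200429e+01  6.36835732e-02 -1.79873921e+02] [ 1.97585382  1.27356164 -0.04398645]
cap [0.572  0.1067] -13.6
bF [0.5613 0.1479] 103.1
wF [0.5574 0.0692] -109.5
gF [0.6043 0.0817] -37.1
yF [0.6066 0.1306] 33.4
arrow [0.666  0.0785] -16.7
[0.5628 0.2056]
[0.5693 0.1694]
[0.5594 0.1707]
```

View pics/s2.png

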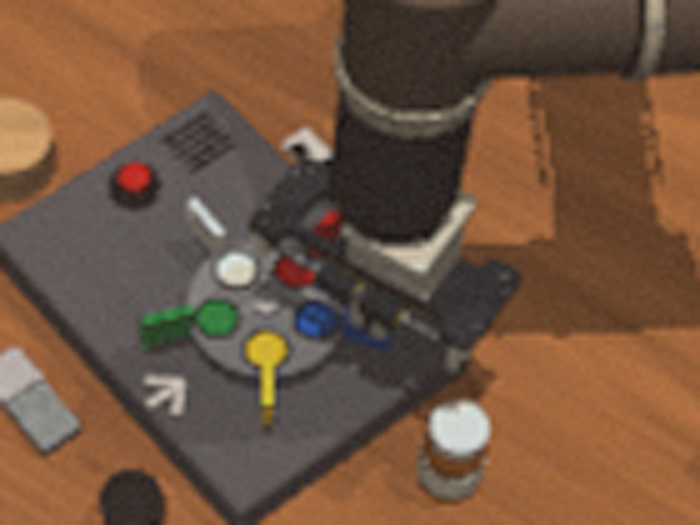

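```bash
cat >> h.py <<'E'
def wproj_tool(p):
    c=camera_info('wrist');K=c['K'];T=np.linalg.inv(c['tool_from_camera'])
    q=T[:3,:3]@np.array(p)+T[:3,3];x,y,z=q[0],-q[1],-q[2];t=np.arctan2(np.hypot(x,y),z);n=np.hypot(x,y)
    return K[0,2]+K[0,0]*t*x/n,K[1,2]+K[0,0]*t*y/n
E
python3 - <<'E'
from h import *
s=r.get_state();Rt=R.from_euler('xyz',s['eef_rot'],degrees=True).as_matrix()
for t in((0,.017,0),(-.0095,.017,0),(0,0,0),(0,-.045,0)):print(t,np.round(wproj_tool(t),1))
def wp(p): return np.round(wproj_tool(Rt.T@(np.array(p)-s['tcp_pos'])),0)
C=np.array([.5708,.107])
for a in(105.9,96,91):
    e=np.array([np.cos(np.radians(a)),np.sin(np.radians(a))]);n=np.array([e[1],-e[0]])
    print(a,[wp([*(C+rr*e+k*n),.108]) for rr in(.063,.105) for k in(-.004,.004)],'filt',wp([*(C+.042*e),.084]))
p,d=capture('wrist');print(s['time_s'])
cv2.imwrite('pics/w3.png',cv2.resize(p[170:330,180:390,::-1],None,fx=3.8,fy=3.75))
print(d[215:262:6,240:300:8].round(3))
E
```

```text
(0, 0.017, 0) [254.7 228.8]
(-0.0095, 0.017, 0) [254.7 215.5]
(0, 0, 0) [254.7 239.6]
(0, -0.045, 0) [254.7 279.3]
105.9 [array([301., 249.]), array([298., 237.]), array([236., 264.]), array([233., 254.])] filt [323. 220.]
96 [array([297., 233.]), array([297., 221.]), array([229., 239.]), array([228., 228.])] filt [322. 211.]
91 [array([297., 225.]), array([297., 213.]), array([227., 226.]), array([227., 213.])] filt [322. 206.]
4.1
[[0.24  0.241 0.241 0.239 0.239 0.239 0.239 0.205]
 [0.241 0.24  0.243 0.241 0.24  0.214 0.211 0.206]
 [0.243 0.243 0.218 0.213 0.209 0.205 0.2   0.208]
 [0.164 0.165 0.206 0.166 0.165 0.166 0.192 0.188]
 [0.094 0.159 0.197 0.158 0.    0.093 0.093 0.093]
 [0.088 0.152 0.188 0.153 0.088 0.088 0.088 0.088]
 [0.084 0.147 0.185 0.153 0.084 0.086 0.085 0.085]
 [0.08  0.141 0.187 0.139 0.081 0.082 0.081 0.082]]
```

View pics/w3.png

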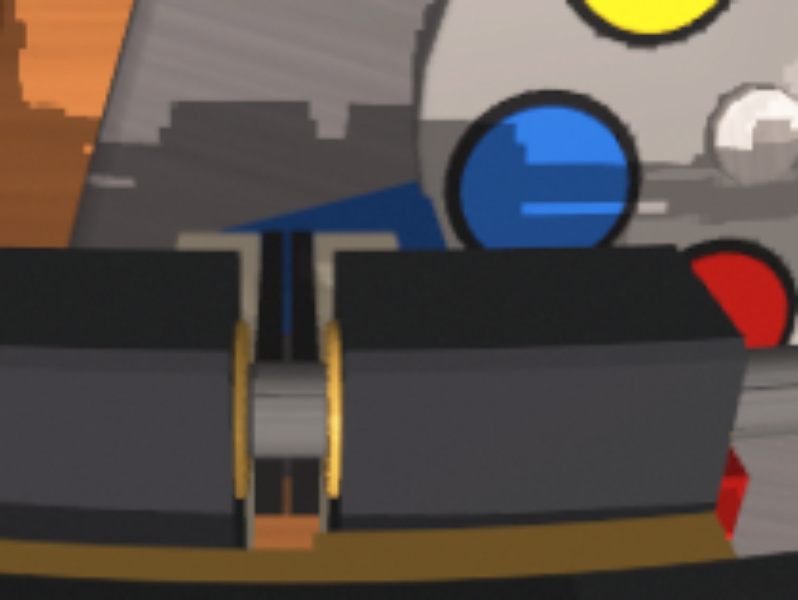

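```bash
cat >> h.py <<'E'
def wtool(uv,dep):
    c=camera_info('wrist');K=c['K'];T=c['tool_from_camera']
    a=(uv[0]-K[0,2])/K[0,0];b=(uv[1]-K[1,2])/K[1,1];t=np.hypot(a,b)
    d=np.array([np.sin(t)*a/t,-np.sin(t)*b/t,-np.cos(t)]);d*=dep/-d[2]
    return T[:3,:3]@d+T[:3,3]
E
python3 - <<'E'
from h import *
s,p=wmeas('pics/w4.png');_,d=capture('wrist')
Rt=R.from_euler('xyz',s['eef_rot'],degrees=True).as_matrix()
for u in(232,246,255,266,280,285,290):
    for v in range(220,262,3):
        t=wtool((u,v),d[v,u]);print(u,v,d[v,u].round(3),t.round(3),(Rt@t+s['tcp_pos']).round(3),p[v,u])
E
```

```text
232 220 0.241 [ 0.01   0.059 -0.018] [0.545 0.214 0.049] [77 71 71]
232 223 0.242 [ 0.013  0.059 -0.019] [0.543 0.214 0.049] [74 69 69]
232 226 0.242 [ 0.015  0.059 -0.019] [0.54  0.214 0.049] [75 70 69]
232 229 0.241 [ 0.017  0.057 -0.019] [0.538 0.214 0.051] [75 70 69]
232 232 0.166 [-0.011 -0.013 -0.013] [0.566 0.208 0.121] [110 100  89]
232 235 0.162 [-0.011 -0.017 -0.012] [0.566 0.208 0.125] [126 116 101]
232 238 0.093 [-0.038 -0.08  -0.007] [0.594 0.203 0.189] [31 33 33]
232 241 0.091 [-0.038 -0.083 -0.007] [0.594 0.202 0.191] [34 34 34]
232 244 0.09 [-0.038 -0.084 -0.007] [0.593 0.202 0.192] [33 33 33]
232 247 0.087 [-0.038 -0.087 -0.007] [0.594 0.202 0.195] [32 33 33]
232 250 0.086 [-0.038 -0.088 -0.007] [0.594 0.202 0.196] [33 34 34]
232 253 0.084 [-0.038 -0.09  -0.006] [0.594 0.202 0.198] [32 32 32]
232 256 0.082 [-0.038 -0.092 -0.006] [0.594 0.202 0.2  ] [33 33 34]
232 259 0.081 [-0.038 -0.094 -0.006] [0.593 0.202 0.202] [32 32 33]
246 220 0.24 [ 0.01   0.058 -0.007] [0.546 0.202 0.05 ] [78 71 70]
246 223 0.241 [ 0.013  0.059 -0.007] [0.543 0.202 0.049] [75 69 69]
246 226 
[... 4854 characters left out ...]
 0.172 0.094] [21 49 93]
290 232 0.19 [-0.001  0.01   0.023] [0.557 0.172 0.098] [22 50 94]
290 235 0.186 [-0.001  0.005  0.022] [0.556 0.173 0.103] [20 51 94]
290 238 0.094 [-0.038 -0.08   0.011] [0.594 0.184 0.188] [33 33 34]
290 241 0.09 [-0.039 -0.084  0.011] [0.594 0.185 0.192] [32 32 33]
290 244 0.09 [-0.038 -0.084  0.011] [0.594 0.185 0.192] [33 33 34]
290 247 0.087 [-0.038 -0.087  0.011] [0.594 0.185 0.195] [32 33 34]
290 250 0.086 [-0.038 -0.088  0.01 ] [0.594 0.185 0.196] [33 33 33]
290 253 0.084 [-0.038 -0.09   0.01 ] [0.594 0.185 0.199] [34 34 35]
290 256 0.083 [-0.038 -0.091  0.01 ] [0.593 0.185 0.199] [32 33 34]
290 259 0.08 [-0.038 -0.094  0.01 ] [0.594 0.186 0.202] [32 31 33]
```

{"method": "apply_moves", "body": {"deltas": [{"tx": 0.0129, "ty": 0, "tz": 0.0031, "turn": -0.15, "gripper": 0}, {"tx": 0.0254, "ty": 0, "tz": 0.008, "turn": -0.3, "gripper": 0}]}}

```text
time_s: 4.45
tcp_pos: [0.5295, 0.1868, 0.1078]
eef_rot: [-90.0, -0.0, -161.9]
contact_force: [-0.3, 0.4, 0.9]
gripper_width: 0.0004
```

{"method": "apply_moves", "body": {"deltas": [{"tx": 0.0129, "ty": 0, "tz": 0.0031, "turn": -0.15, "gripper": 0}, {"tx": 0.0129, "ty": 0, "tz": 0.0031, "turn": -0.15, "gripper": 0}]}}

```text
time_s: 4.65
tcp_pos: [0.5172, 0.1792, 0.1081]
eef_rot: [-90.0, -0.0, -153.5]
contact_force: [0.6, -0.1, 0.2]
gripper_width: 0.0004
```

```bash
python3 - <<'E'
from h import *
s,p=wmeas('pics/w5.png');_,d=capture('wrist')
Rt=R.from_euler('xyz',s['eef_rot'],degrees=True).as_matrix()
print(s['tcp_pos'],s['eef_rot'],s['contact_force'])
for u in(232,250,255,259,280):
    for v in (226,229,232,234,236):
        t=wtool((u,v),d[v,u]);print(u,v,t.round(3),(Rt@t+s['tcp_pos']).round(3),p[v,u])
E
```

```text
[0.51715645 0.17922511 0.10812094] [-9.00146132e+01 -2.07109809e-02 -1.53450062e+02] [ 0.59850425 -0.07979126  0.20941232]
232 226 [ 0.016  0.059 -0.019] [0.495 0.189 0.049] [74 68 68]
232 229 [ 0.018  0.059 -0.019] [0.492 0.188 0.049] [76 70 69]
232 232 [-0.011 -0.013 -0.013] [0.521 0.196 0.121] [111 101  91]
232 234 [-0.011 -0.016 -0.013] [0.521 0.195 0.124] [128 117 102]
232 236 [-0.011 -0.018 -0.013] [0.521 0.195 0.126] [98 90 79]
250 226 [ 0.016  0.059 -0.004] [0.501 0.176 0.049] [76 70 69]
250 229 [ 0.018  0.058 -0.004] [0.5   0.175 0.05 ] [76 70 69]
250 232 [-0.009 -0.008 -0.003] [0.524 0.186 0.116] [25 24 24]
250 234 [-0.009 -0.012 -0.003] [0.524 0.186 0.12 ] [25 23 25]
250 236 [-0.01  -0.016 -0.003] [0.525 0.186 0.124] [25 25 25]
255 226 [ 0.016  0.059 -0.   ] [0.503 0.172 0.049] [75 70 69]
255 229 [ 0.018  0.059 -0.   ] [0.501 0.171 0.049] [75 70 69]
255 232 [ 0.021  0.06  -0.   ] [0.498 0.17  0.048] [65 60 60]
255 234 [ 0.023  0.059 -0.   ] [0.497 0.169 0.049] [63 59 58]
255 236 [ 0.025  0.06  -0.   ] [0.495 0.168 0.048] [64 60 60]
259 226 [0.016 0.059 0.003] [0.505 0.169 0.049] [75 68 68]
259 229 [0.018 0.059 0.003] [0.502 0.168 0.049] [75 70 69]
259 232 [-0.009 -0.009  0.002] [0.526 0.181 0.117] [26 24 24]
259 234 [-0.009 -0.012  0.002] [0.526 0.181 0.12 ] [24 23 24]
259 236 [-0.009 -0.014  0.002] [0.526 0.181 0.122] [25 24 24]
280 226 [0.016 0.059 0.02 ] [0.512 0.154 0.049] [76 72 70]
280 229 [0.018 0.059 0.021] [0.51  0.153 0.049] [77 71 72]
280 232 [-0.01  -0.011  0.014] [0.532 0.171 0.12 ] [112 102  91]
280 234 [-0.01  -0.014  0.014] [0.532 0.171 0.123] [128 117 102]
280 236 [-0.011 -0.02   0.013] [0.533 0.172 0.128] [96 88 77]
```

View pics/w5.png

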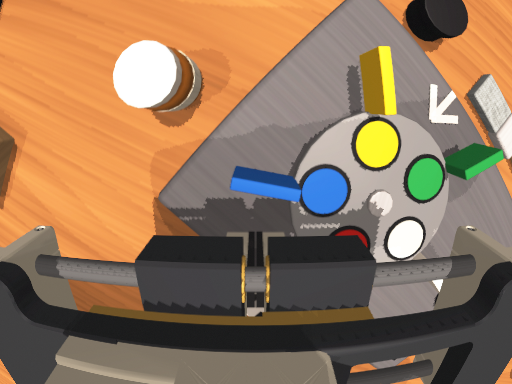

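{"method": "apply_moves", "body": {"deltas": [{"tx": 0, "ty": 0.008, "tz": 0, "turn": 0, "gripper": 0}, {"tx": 0, "ty": 0.016, "tz": 0, "turn": 0, "gripper": 0}, {"tx": 0, "ty": 0.022, "tz": 0, "turn": 0, "gripper": 0}, {"tx": 0, "ty": 0.028, "tz": 0, "turn": 0, "gripper": 0}]}}

```text
time_s: 5.15
tcp_pos: [0.5184, 0.1798, 0.0787]
eef_rot: [-90.0, -0.1, -153.7]
contact_force: [-0.1, -1.0, -0.6]
gripper_width: 0.0005
```

{"method": "apply_moves", "body": {"deltas": [{"tx": -0.0053, "ty": 0, "tz": -0.0007, "turn": 0.06, "gripper": 0}, {"tx": -0.0106, "ty": 0, "tz": -0.001, "turn": 0.12, "gripper": 0}, {"tx": -0.016, "ty": 0, "tz": -0.0011, "turn": 0.18, "gripper": 0}, {"tx": -0.0213, "ty": 0, "tz": -0.0008, "turn": 0.24, "gripper": 0}, {"tx": -0.0266, "ty": 0, "tz": -0.0002, "turn": 0.3, "gripper": 0}]}}

```text
time_s: 5.65
tcp_pos: [0.5422, 0.1919, 0.0791]
eef_rot: [-90.0, -0.1, -171.0]
contact_force: [-1.3, -0.2, 0.7]
gripper_width: 0.0004
```

```bash
python3 - <<'E'
from h import *
s,p=wmeas('pics/w6.png')
print(s['tcp_pos'],s['eef_rot'],s['contact_force'])
E
```

```text
[0.54222421 0.19188209 0.07912605] [-8.99782583e+01 -6.08695005e-02 -1.71044159e+02] [-1.25960649 -0.15222995  0.7476719 ]
```

View pics/w6.png

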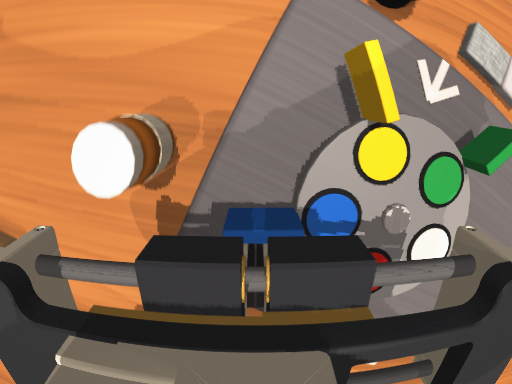

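{"method": "apply_moves", "body": {"deltas": [{"tx": -0.0053, "ty": 0, "tz": -0.0007, "turn": 0.06, "gripper": 0}, {"tx": -0.0106, "ty": 0, "tz": -0.001, "turn": 0.12, "gripper": 0}, {"tx": -0.016, "ty": 0, "tz": -0.0011, "turn": 0.18, "gripper": 0}, {"tx": -0.0213, "ty": 0, "tz": -0.0008, "turn": 0.24, "gripper": 0}, {"tx": -0.0266, "ty": 0, "tz": -0.0002, "turn": 0.3, "gripper": 0}]}}

```text
time_s: 6.2
tcp_pos: [0.5684, 0.1963, 0.0792]
eef_rot: [-90.0, -0.0, 171.8]
contact_force: [-1.1, 0.1, -0.2]
gripper_width: 0.0003
```

{"method": "apply_moves", "body": {"deltas": [{"tx": -0.0053, "ty": 0, "tz": -0.0007, "turn": 0.06, "gripper": 0}, {"tx": -0.0106, "ty": 0, "tz": -0.001, "turn": 0.12, "gripper": 0}, {"tx": -0.016, "ty": 0, "tz": -0.0011, "turn": 0.18, "gripper": 0}, {"tx": -0.0213, "ty": 0, "tz": -0.0008, "turn": 0.24, "gripper": 0}, {"tx": -0.0266, "ty": 0, "tz": -0.0002, "turn": 0.3, "gripper": 0}]}}

```text
time_s: 6.7
tcp_pos: [0.5949, 0.1928, 0.0792]
eef_rot: [-90.0, -0.0, 154.7]
contact_force: [-0.5, 1.8, -0.6]
gripper_width: 0.0004
```

```bash
python3 - <<'E'
from h import *
s,p=wmeas('pics/w7.png')
print(s['tcp_pos'],s['eef_rot'],s['contact_force'])
E
```

```text
[0.59489387 0.19284376 0.07920449] [-8.99780014e+01 -2.88604920e-02  1.54660224e+02] [-0.46329579  1.82647227 -0.58896349]
```

View pics/w7.png

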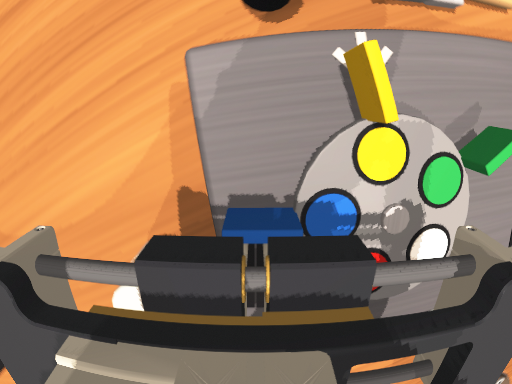

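{"method": "apply_moves", "body": {"deltas": [{"tx": -0.0053, "ty": 0, "tz": -0.0007, "turn": 0.06, "gripper": 0}, {"tx": -0.0106, "ty": 0, "tz": -0.001, "turn": 0.12, "gripper": 0}, {"tx": -0.016, "ty": 0, "tz": -0.0011, "turn": 0.18, "gripper": 0}, {"tx": -0.0213, "ty": 0, "tz": -0.0008, "turn": 0.24, "gripper": 0}, {"tx": -0.0266, "ty": 0, "tz": -0.0002, "turn": 0.3, "gripper": 0}]}}

```text
time_s: 7.25
tcp_pos: [0.619, 0.1817, 0.0793]
eef_rot: [-90.0, -0.0, 137.5]
contact_force: [-0.6, 0.5, -0.7]
gripper_width: 0.0003
```

{"method": "apply_moves", "body": {"deltas": [{"tx": -0.0053, "ty": 0, "tz": -0.0007, "turn": 0.06, "gripper": 0}, {"tx": -0.0106, "ty": 0, "tz": -0.001, "turn": 0.12, "gripper": 0}, {"tx": -0.016, "ty": 0, "tz": -0.0011, "turn": 0.18, "gripper": 0}, {"tx": -0.0213, "ty": 0, "tz": -0.0008, "turn": 0.24, "gripper": 0}, {"tx": -0.0266, "ty": 0, "tz": -0.0002, "turn": 0.3, "gripper": 0}]}}

```text
time_s: 7.75
tcp_pos: [0.6389, 0.164, 0.0793]
eef_rot: [-90.0, -0.0, 120.3]
contact_force: [-0.0, 0.7, -1.0]
gripper_width: 0.0004
```

{"method": "apply_moves", "body": {"deltas": [{"tx": -0.0053, "ty": 0, "tz": -0.0007, "turn": 0.06, "gripper": 0}, {"tx": -0.0106, "ty": 0, "tz": -0.001, "turn": 0.12, "gripper": 0}, {"tx": -0.016, "ty": 0, "tz": -0.0011, "turn": 0.18, "gripper": 0}, {"tx": -0.0213, "ty": 0, "tz": -0.0008, "turn": 0.24, "gripper": 0}, {"tx": -0.0266, "ty": 0, "tz": -0.0002, "turn": 0.3, "gripper": 0}]}}

```text
time_s: 8.25
tcp_pos: [0.6526, 0.1412, 0.0794]
eef_rot: [-90.0, -0.0, 103.2]
contact_force: [0.5, 1.8, 0.0]
gripper_width: 0.0012
```

{"method": "apply_moves", "body": {"deltas": [{"tx": -0.0053, "ty": 0, "tz": -0.0007, "turn": 0.06, "gripper": 0}, {"tx": -0.0106, "ty": 0, "tz": -0.001, "turn": 0.12, "gripper": 0}, {"tx": -0.016, "ty": 0, "tz": -0.0011, "turn": 0.18, "gripper": 0}, {"tx": -0.0213, "ty": 0, "tz": -0.0008, "turn": 0.24, "gripper": 0}, {"tx": -0.0213, "ty": 0, "tz": -0.0008, "turn": 0.24, "gripper": 0}]}}

```text
time_s: 8.75
tcp_pos: [0.6581, 0.12, 0.0794]
eef_rot: [-90.0, 0.0, 89.4]
contact_force: [-0.5, -0.3, -0.0]
gripper_width: 0.0004
```

```bash
python3 - <<'E'
from h import *
s,p=wmeas('pics/w8.png')
print(s['time_s'],s['tcp_pos'],s['eef_rot'],s['contact_force'])
E
```

```text
8.75 [0.6580598  0.11999956 0.0794372 ] [-8.99864561e+01  8.11600873e-03  8.94422904e+01] [-0.47374857 -0.28468094 -0.03702111]
```

View pics/w8.png

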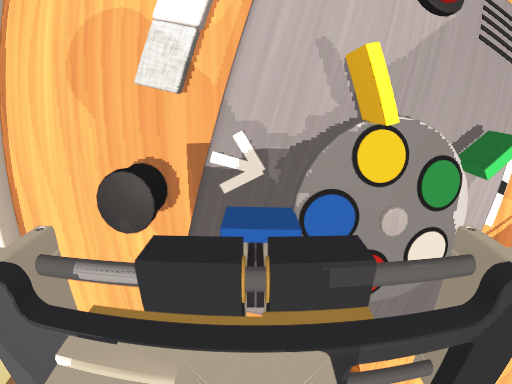

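```bash
cat >> h.py <<'E'
def report(p,s,box=(0,0,512,384)):
    C=np.array([.5708,.107])
    for o in blobs(p,'w',box):
        if o[3]>200:
            v=wplane(o[1:3],.084,s);a=np.degrees(np.arctan2(*(v-C)[::-1]));print(o[0],np.round(o[1:4],0),v.round(4),a.round(1),np.hypot(*(v-C)).round(4))
E
python3 - <<'E'
from h import *
s=r.get_state();p=cv2.imread('pics/w8.png')[:,:,::-1]
report(p,s)
C=np.array([.5708,.107])
for nm,q,h in(('cap',(396,221),.088),('yF',(381,155),.084),('gF',(439,183),.084),('bF',(329,217),.084),('arrow tip',(264,172),.05),('arrow',(240,164),.05)):
    v=wplane(q,h,s);print(nm,v.round(4),np.degrees(np.arctan2(*(v-C)[::-1])).round(1))
E
```

```text
blue [ 260.  224. 2295.] [0.6541 0.1075] 0.3 0.0833
blue [ 329.  215. 1772.] [0.6134 0.102 ] -6.7 0.0429
green [ 440.  184. 1404.] [0.538  0.0826] -143.4 0.0409
green [ 489.  154. 1691.] [0.4954 0.0612] -148.7 0.0882
yellow [ 381.  156. 1884.] [0.5837 0.0664] -72.4 0.0426
yellow [ 383.   83. 1122.] [0.5845 0.0239] -80.6 0.0843
cap [0.5704 0.1057] -105.3
yF [0.5838 0.0658] -72.6
gF [0.5389 0.0823] -142.3
bF [0.6135 0.1034] -4.8
arrow tip [0.6511 0.0835] -16.3
arrow [0.6671 0.0779] -16.8
```

{"method": "apply_moves", "body": {"deltas": [{"tx": -0.0053, "ty": 0, "tz": -0.0007, "turn": 0.06, "gripper": 0}, {"tx": -0.0106, "ty": 0, "tz": -0.001, "turn": 0.12, "gripper": 0}, {"tx": -0.016, "ty": 0, "tz": -0.0011, "turn": 0.18, "gripper": 0}, {"tx": -0.0195, "ty": 0, "tz": -0.0009, "turn": 0.22, "gripper": 0}, {"tx": -0.0195, "ty": 0, "tz": -0.0009, "turn": 0.22, "gripper": 0}]}}

```text
time_s: 9.3
tcp_pos: [0.6586, 0.1008, 0.0796]
eef_rot: [-90.0, 0.0, 76.9]
contact_force: [0.1, 0.2, -0.6]
gripper_width: 0.0004
```

```bash
python3 - <<'E'
from h import *
s,p=wmeas('pics/w9.png')
print(s['time_s'],s['tcp_pos'],s['eef_rot'],s['contact_force'])
report(p,s)
E
```

```text
9.3 [0.65859034 0.10080937 0.07961085] [-8.99822594e+01  1.35524097e-02  7.69151841e+01] [ 0.09356441  0.19523758 -0.55817221]
blue [ 261.  224. 2300.] [0.6521 0.0891] -12.4 0.0833
blue [ 328.  215. 1771.] [0.6117 0.0926] -19.4 0.0434
green [ 440.  184. 1400.] [0.5333 0.0903] -156.0 0.041
green [ 488.  154. 1688.] [0.4878 0.0787] -161.2 0.0877
yellow [ 380.  156. 1889.] [0.5747 0.0644] -84.7 0.0428
yellow [ 383.   82. 1061.] [0.5659 0.0225] -93.3 0.0847
```

View pics/w9.png

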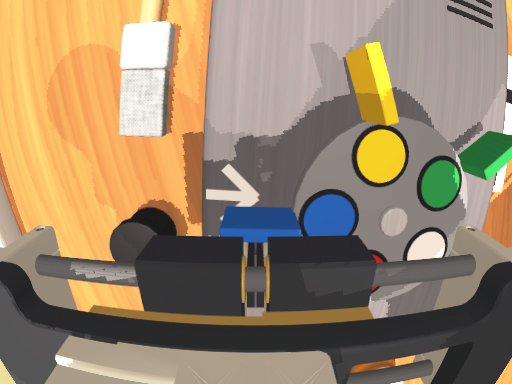

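{"method": "apply_moves", "body": {"deltas": [{"tx": -0.0031, "ty": 0, "tz": -0.0004, "turn": 0.035, "gripper": 0}, {"tx": -0.0062, "ty": 0, "tz": -0.0008, "turn": 0.07, "gripper": 0}, {"tx": -0.0062, "ty": 0, "tz": -0.0008, "turn": 0.07, "gripper": 0}]}}

```text
time_s: 9.65
tcp_pos: [0.658, 0.0948, 0.0797]
eef_rot: [-90.0, 0.0, 72.9]
contact_force: [1.0, -0.4, 0.3]
gripper_width: 0.0005
```

{"method": "apply_moves", "body": {"deltas": [{"tx": 0.006, "ty": 0, "tz": 0, "turn": 0, "gripper": 0}, {"tx": 0.012, "ty": 0, "tz": 0, "turn": 0, "gripper": 0}, {"tx": 0.015, "ty": -0.03, "tz": 0, "turn": 0, "gripper": 0}, {"tx": 0.015, "ty": -0.075, "tz": 0, "turn": 0, "gripper": 0}, {"tx": 0.015, "ty": -0.12, "tz": 0, "turn": 0, "gripper": 0}]}}

```text
time_s: 10.15
tcp_pos: [0.6623, 0.1096, 0.2006]
eef_rot: [-89.9, 0.1, 72.9]
contact_force: [1.0, 0.2, -0.4]
gripper_width: 0.0004
```

{"method": "apply_moves", "body": {"deltas": [{"tx": 0.03, "ty": 0, "tz": 0, "turn": 0, "gripper": 0}, {"tx": 0.05, "ty": 0, "tz": 0, "turn": 0, "gripper": 0}, {"tx": 0.05, "ty": 0, "tz": 0, "turn": 0, "gripper": 0}]}}

```text
time_s: 10.45
tcp_pos: [0.6774, 0.1595, 0.1985]
eef_rot: [-89.9, 0.0, 73.0]
contact_force: [-0.4, 0.0, -1.6]
gripper_width: 0.0001
```

```bash
python3 - <<'E'
from h import *
s,p=wmeas('pics/w10.png')
print(s['time_s'],s['tcp_pos'],s['eef_rot'],s['contact_force'])
report(p,s)
E
```

```text
10.45 [0.67736292 0.15946954 0.19848247] [-8.99262898e+01  3.39453907e-02  7.29737246e+01] [-0.44597012  0.03539205 -1.59207228]
blue [258. 104. 401.] [0.65   0.0797] -19.0 0.0838
blue [302. 106. 862.] [0.6108 0.0932] -19.0 0.0423
green [378.  87. 718.] [0.5313 0.0934] -161.0 0.0418
green [413.  66. 482.] [0.4845 0.0802] -162.8 0.0904
yellow [332.  66. 776.] [0.5712 0.0635] -89.4 0.0435
yellow [326.  20. 303.] [0.5629 0.0174] -95.1 0.0899
red2 [319. 194. 252.] [0.617  0.1816] 58.2 0.0877
red2 [330. 148. 691.] [0.5955 0.1395] 52.8 0.0408
```

View pics/w10.png

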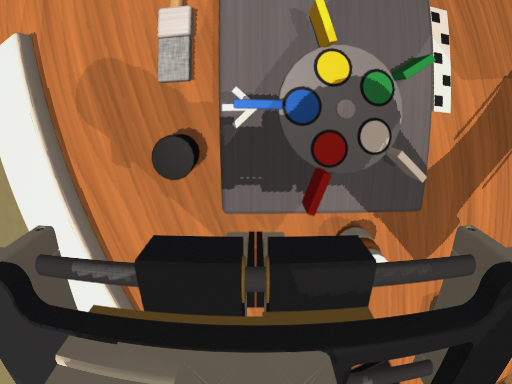

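{"method": "apply_moves", "body": {"deltas": [{"tx": -0.037, "ty": 0, "tz": 0.0121, "turn": 0, "gripper": 0}, {"tx": -0.074, "ty": 0, "tz": 0.0242, "turn": 0, "gripper": 0}, {"tx": -0.111, "ty": 0, "tz": 0.0363, "turn": 0, "gripper": 0}, {"tx": -0.148, "ty": 0, "tz": 0.0484, "turn": 0, "gripper": 0}, {"tx": -0.185, "ty": 0, "tz": 0.0605, "turn": 0, "gripper": 0}]}}

```text
time_s: 11.0
tcp_pos: [0.563, -0.0036, 0.1986]
eef_rot: [-89.9, 0.1, 72.8]
contact_force: [0.6, 0.0, 0.0]
gripper_width: 0.0006
```

{"method": "apply_moves", "body": {"deltas": [{"tx": -0.035, "ty": 0, "tz": 0.012, "turn": 0, "gripper": 0}, {"tx": -0.071, "ty": 0, "tz": 0.024, "turn": 0, "gripper": 0}, {"tx": -0.071, "ty": 0, "tz": 0.024, "turn": 0, "gripper": 0}]}}

```text
time_s: 11.3
tcp_pos: [0.5175, -0.0657, 0.1991]
eef_rot: [-89.9, 0.1, 72.7]
contact_force: [0.2, 0.8, 0.8]
gripper_width: 0.0007
```

```bash
python3 - <<'E'
from h import *
s,p=wmeas('pics/w11.png')
print(s['time_s'],s['tcp_pos'],s['eef_rot'],s['contact_force'])
p,d=capture('scene');cv2.imwrite('pics/s3.png',cv2.resize(p[110:260,170:370,::-1],None,fx=4,fy=4,interpolation=cv2.INTER_CUBIC))
E
```

```text
11.3 [ 0.51749127 -0.06566357  0.19911571] [-8.98605607e+01  6.36968197e-02  7.26888785e+01] [0.15407863 0.82530304 0.81103507]
```

View pics/s3.png

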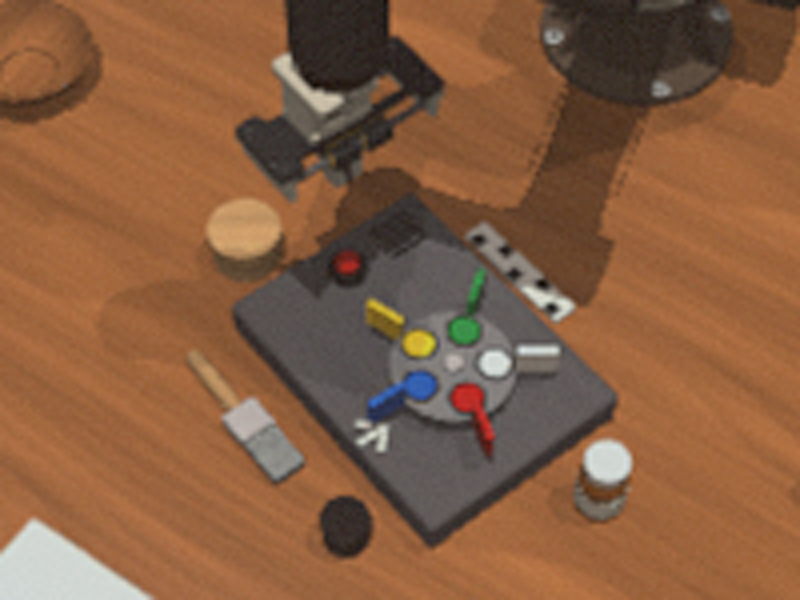

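View pics/w11.png

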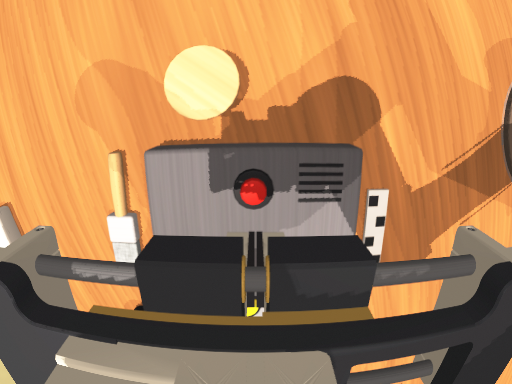

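```bash
python3 - <<'E'
from h import *
s=r.get_state();_,d=capture('wrist');Rt=R.from_euler('xyz',s['eef_rot'],degrees=True).as_matrix()
for q in((254,191),(252,196),(254,187),(240,186),(264,205),(330,190),(255,234),(250,234),(38,232),(20,240),(472,232),(490,240)):
    t=wtool(q,d[q[1],q[0]]);print(q,t.round(4),(Rt@t+s['tcp_pos']).round(4))
b=[wtool((u,v),d[v,u]) for v in range(225,384,2) for u in range(0,512,2) if 0.02<d[v,u]<.2]
b=np.array(b);b=b[(b[:,1]<0.01)];i=np.argsort(-b[:,1]);
for lo,hi in((-.12,-.06),(-.06,-.02),(-.02,.02),(.02,.06),(.06,.12)):
    k=b[(b[:,2]>lo)&(b[:,2]<hi)]; print(lo,k[np.argmax(k[:,1])].round(3) if len(k) else None)
E
```

```text
(254, 191) [ 0.0044  0.129  -0.0007] [ 0.5221 -0.0597  0.0705]
(252, 196) [ 0.0097  0.1289 -0.0028] [ 0.5257 -0.0552  0.0705]
(254, 187) [ 0.      0.1287 -0.0007] [ 0.5208 -0.0639  0.0707]
(240, 186) [ 0.0016  0.1387 -0.0156] [ 0.5355 -0.0668  0.0607]
(264, 205) [0.0269 0.151  0.0104] [ 0.5181 -0.0349  0.0485]
(330, 190) [0.0084 0.1478 0.0842] [ 0.4422 -0.0307  0.0517]
(255, 234) [0.0621 0.1501 0.0003] [ 0.5382 -0.0043  0.0493]
(250, 234) [-0.0102 -0.0123 -0.0025] [ 0.5196 -0.0741  0.2117]
(38, 232) [-0.0394 -0.0824 -0.0817] [ 0.5867 -0.1255  0.2818]
(20, 240) [-0.0401 -0.0917 -0.0834] [ 0.5881 -0.1266  0.2911]
(472, 232) [-0.0394 -0.0825  0.0824] [ 0.43   -0.0768  0.282 ]
(490, 240) [-0.0392 -0.0901  0.0859] [ 0.4267 -0.0756  0.2896]Traceback (most recent call last):
  File "<stdin>", line 5, in <module>
  File "h.py", line 39, in wtool
    c=camera_info('wrist');K=c['K'];T=c['tool_from_camera']
ValueError: time passes only in moves, steps and waits
```

{"method": "apply_moves", "body": {"deltas": [{"tx": 0.005, "ty": 0.035, "tz": 0, "turn": 0, "gripper": 0}, {"tx": 0.005, "ty": 0.07, "tz": 0, "turn": 0, "gripper": 0}, {"tx": 0.005, "ty": 0.1, "tz": 0, "turn": 0, "gripper": 0}, {"tx": 0.005, "ty": 0.12, "tz": 0, "turn": 0, "gripper": 0}, {"tx": 0.005, "ty": 0.13, "tz": 0, "turn": 0, "gripper": 0}]}}

```text
time_s: 11.95
tcp_pos: [0.5216, -0.0575, 0.0673]
eef_rot: [-89.8, 0.1, 72.9]
contact_force: [0.1, 0.0, 0.0]
gripper_width: 0.0005
```

{"method": "apply_moves", "body": {"deltas": [{"tx": 0, "ty": 0.003, "tz": 0, "turn": 0, "gripper": 0}, {"tx": 0, "ty": 0.006, "tz": 0, "turn": 0, "gripper": 0}, {"tx": 0, "ty": 0.009, "tz": 0, "turn": 0, "gripper": 0}, {"tx": 0, "ty": 0.009, "tz": 0, "turn": 0, "gripper": 0}]}}

```text
time_s: 12.35
tcp_pos: [0.5234, -0.0577, 0.0616]
eef_rot: [-90.1, -0.1, 72.8]
contact_force: [-0.2, 1.9, 2.6]
gripper_width: 0.0004
```

{"method": "apply_moves", "body": {"deltas": [{"tx": 0, "ty": 0.001, "tz": 0, "turn": 0, "gripper": 0}, {"tx": 0, "ty": 0.002, "tz": 0, "turn": 0, "gripper": 0}, {"tx": 0, "ty": 0.002, "tz": 0, "turn": 0, "gripper": 0}]}}

```text
time_s: 12.65
tcp_pos: [0.5234, -0.0578, 0.0595]
eef_rot: [-90.1, -0.1, 72.8]
contact_force: [0.4, 2.2, 3.5]
gripper_width: 0.0006
```

{"method": "apply_moves", "body": {"deltas": [{"tx": 0, "ty": 0.001, "tz": 0, "turn": 0, "gripper": 0}, {"tx": 0, "ty": 0.002, "tz": 0, "turn": 0, "gripper": 0}, {"tx": 0, "ty": 0.002, "tz": 0, "turn": 0, "gripper": 0}]}}

```text
time_s: 12.95
tcp_pos: [0.5233, -0.0578, 0.0575]
eef_rot: [-90.1, -0.0, 72.8]
contact_force: [0.2, 2.8, 8.2]
gripper_width: 0.0006
```

{"method": "apply_moves", "body": {"deltas": [{"tx": 0, "ty": 0.001, "tz": 0, "turn": 0, "gripper": 0}, {"tx": 0, "ty": 0.001, "tz": 0, "turn": 0, "gripper": 0}, {"tx": 0, "ty": 0.001, "tz": 0, "turn": 0, "gripper": 0}]}}

```text
time_s: 13.25
tcp_pos: [0.5234, -0.0578, 0.0574]
eef_rot: [-90.1, -0.0, 72.9]
contact_force: [-3.4, 4.7, 16.7]
gripper_width: 0.0002
```

```bash
python3 - <<'E'
from h import *
s,p=wmeas('pics/w12.png');print(s['time_s'],s['tcp_pos'],s['contact_force'])
p,d=capture('scene');cv2.imwrite('pics/s4.png',cv2.resize(p[130:250,200:360,::-1],None,fx=5,fy=5,interpolation=cv2.INTER_CUBIC))
E
```

```text
13.25 [ 0.52343732 -0.05781884  0.05735794] [-3.38310092  4.72677271 16.6696444 ]
```

View pics/s4.png

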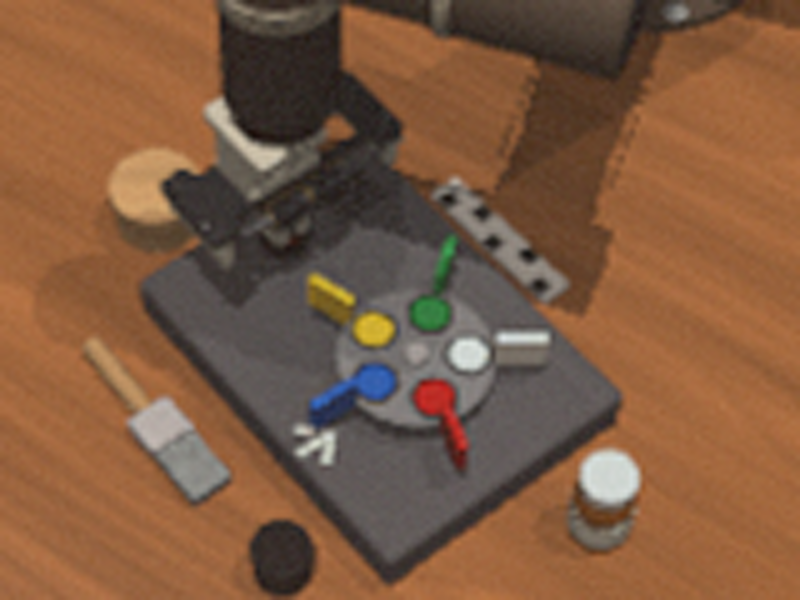

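{"method": "apply_moves", "body": {"deltas": [{"tx": 0, "ty": -0.005, "tz": 0, "turn": 0, "gripper": 0}, {"tx": 0, "ty": -0.015, "tz": 0, "turn": 0, "gripper": 0}, {"tx": 0, "ty": -0.05, "tz": 0, "turn": 0, "gripper": 0}, {"tx": 0, "ty": -0.095, "tz": 0, "turn": 0, "gripper": 0}, {"tx": 0, "ty": -0.14, "tz": 0, "turn": 0, "gripper": 0}]}}

```text
time_s: 13.85
tcp_pos: [0.5208, -0.0587, 0.1967]
eef_rot: [-89.8, 0.1, 72.8]
contact_force: [1.5, 0.9, 0.2]
gripper_width: 0.0007
```

{"method": "apply_moves", "body": {"deltas": [{"tx": 0, "ty": 0, "tz": 0.04, "turn": 0, "gripper": 0}, {"tx": 0, "ty": 0, "tz": 0.08, "turn": 0, "gripper": 0}, {"tx": 0, "ty": 0, "tz": 0.1, "turn": 0, "gripper": 0}, {"tx": 0, "ty": 0, "tz": 0.1, "turn": 0, "gripper": 0}]}}

```text
time_s: 14.25
tcp_pos: [0.4238, -0.0288, 0.196]
eef_rot: [-89.9, 0.0, 72.8]
contact_force: [-0.1, 1.1, 0.4]
gripper_width: 0.0006
```

```bash
python3 - <<'E'
from h import *
s,p=wmeas('pics/w13.png');_,d=capture('wrist');print(s['time_s'],s['tcp_pos'],s['contact_force'])
Rt=R.from_euler('xyz',s['eef_rot'],degrees=True).as_matrix()
hsv=cv2.cvtColor(p[:,:,::-1].copy(),cv2.COLOR_BGR2HSV);m=cv2.inRange(hsv,(0,175,90),(4,255,255))[:230]
v,u=np.nonzero(m);i=len(v)
if i:
    P=np.array([Rt@wtool((a,b),d[b,a])+s['tcp_pos'] for a,b in zip(u[::3],v[::3])]);print('red',np.median(u),np.median(v),np.median(P,0).round(4))
p,_=capture('top');q=p[130:250,165:325,::-1];cv2.imwrite('pics/t5.png',cv2.resize(q,None,fx=5,fy=5,interpolation=cv2.INTER_CUBIC))
E
```

```text
14.25 [ 0.42378229 -0.02878525  0.1959954 ] [-0.06887452  1.05654877  0.41709617]
red 159.0 185.0 [ 0.5191 -0.0613  0.0701]
```

View pics/t5.png

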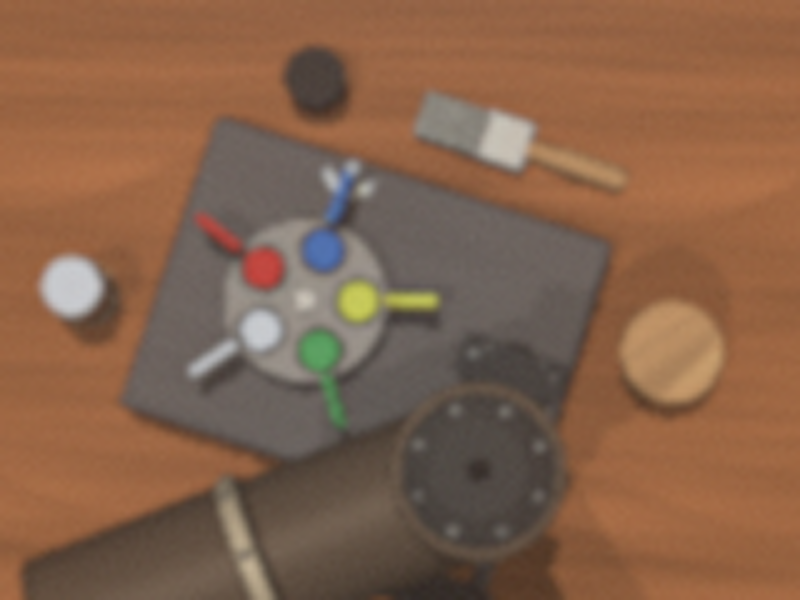

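View pics/w13.png

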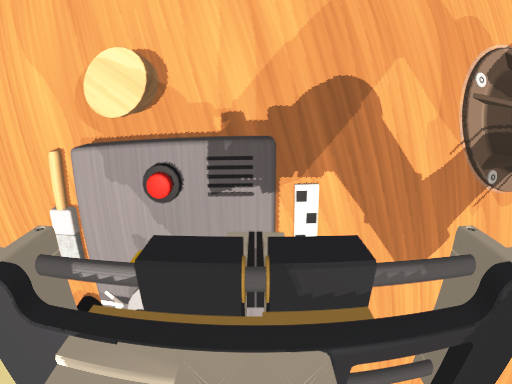

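```bash
python3 -c "
from plant import r
print(r.close_job())"
```

```text
the job is handed in; nothing more can be done
None
```

The turret now has the blue tab and filter at the white arrow, and the red button was pressed down and came back up. The job is handed in; no verdict was reported.

- **Turning the turret:** I pushed the blue tab about 123° clockwise with the closed fingertips. The first pass touched nothing. The fingertips, when closed, sit about 28 mm further back than the description says, so they passed over the tab. I went back, lowered 28 mm and repeated the push, which worked.
- **Blue filter position:** the wrist camera puts the turret at about -18°, against -16.5° for the arrow. That is about 2 mm at the filter, within the 6 mm limit. Readings from the individual filters ranged from -17° to -19°.
- **Button:** I pressed until it stopped moving, at about 17 N. I did not measure its travel directly. After I withdrew, its top measured 70.1 mm, against 70.5 mm before the press.
- **Light and bystanders:** in the last top view the light's visible corners and the bystanders in frame appear where they were at the start. Most of the scale bar was hidden behind the arm. The basket and bark box were out of frame.
- **Arm:** it finished clear of everything, at about 14 s of the 64 s allowed.

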